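Rock a jammed locating block out of the drilling jig

ROBOT

A 7-joint arm with a two-finger parallel gripper is mounted at the origin on a cart in front of the work surface, level with it; the furniture and walls round the work are solid. World frame = base frame: x ahead of the robot, y to its left, z up, the work surface at z = 0. Lengths are in mm, angles in rad, forces in N, time in s.
With the tool pointing down it reaches from about 425 to 875 mm from the base axis. Payload 8.4 kg.
Tool frame: the origin (TCP) lies midway between the tips of the shut fingers; the grasp point (between the pads) lies 19 mm behind it (env.grasp_offset is the distance from the TCP to the grasp point, in mm); z points along the fingers, x is the direction in which the jaws open and shut, and the axes are right-handed (so a half turn about z gives the same grasp; the last joint's range is limited). The gripper opens to 87 mm and grips with 3 to 60 N. Pads are 19 mm wide; open, the fingers measure 117 mm over their backs; the gripper's body (75 mm by 190 mm) begins 51 mm behind the grasp point.
Start: joints at [-0.099, 0.333, 0.04, 1.465, -0.013, 1.343, -0.059], TCP at [649.97, -0.012, 186.246] pointing down, gripper open.
Joint ranges: [-2.58, 2.58], [-0.38, 2.09], [-1.3, 1.39], [0.25, 2.4], [-1.5, 4.64], [0.08, 2.09], [-2.65, 2.65]. Speed limits (rad/s): [2.22, 2.22, 2.79, 2.79, 3.14, 3.14, 3.14].

INTERFACE

Orientations are given as a rotation vector (axis times angle).
In Python, from bench import env, optics, nets gives the robot as it stands.
- The arm moves only by the tool carry_out, never from a script. Its argument "motion" is a list of rows, each a list of 3 entries, a list of its own where there are three numbers: the shift along the tool's x, y, z in cm, then the turn about the tool's z in rad, then the finger opening in cm, from 0 to 8.7. In form: [[[tx, ty, tz], yaw, fingers], ...]. A call has 1 to 12 rows; each row is the pose to reach, as a shift and turn from the pose commanded when the call began, along the tool's axes at that moment; what a row does not reach only later rows make up. A row lasts 1/12 s, in which the tool goes at most 41.7 mm and 7.16 degrees, less where a joint would pass 70% of its speed; a pose out of reach is approached as far as the arm can. A call with a gripper value outside its range is refused whole. The fingers move at their own pace and stop on an object; the grip force is fixed at half the most. Time passes only in rows, so rows that repeat a pose let the fingers close. It gives the time, the measured TCP pose, the force and the opening at its end, in the units of the state.
- env.read_state(): the state, without advancing time (a new reading comes with each control period).
- optics.read_camera(name): name is "scene" or "side" or "wrist"; returns the picture (480x640x3 uint8, blue, green, red); there is no depth.
- optics.get_calibration(name): a dict with "fx", "fy", "cx", "cy" (pixels), "R" (3x3) and "t" (3): a world point X has camera coordinates R X + t. Camera axes: x right, y down, z forward; pixel columns grow to the right and rows downward; lengths in mm; the calibration is good to about 2 mm. A picture is of the moment at which its call begins: read the wrist's pose just before it. get_calibration takes no time and is no camera call; for the wrist camera it gives the pose at the moment of the call.
- env.finish_job(): hands the job in, once; it reports no verdict.
Trained networks look in the newest picture that a camera, given by its name, has taken for a name from the list of things; names that differ only in an ending like _2 or _b are one class to them, and where a whole thing is asked for, a point or a joint stands for the part that bears it (a point fixed in the world has none). Each returns a list of dicts, best first, with "score" (0 to 1); they miss things now and then, are a little off and sometimes report something else, mostly with a low value. They report only what shows in the picture. A call takes as long as a camera call. They do not tell look-alikes from the thing itself.
- nets.search_frame(name, camera): "point" ([x, y, z] in mm, in world coordinates, good to about 4 mm: the middle of the surface that is visible of it).
The state is a dict: "t": time; "qpos": joint angles; "joint_vel": joint speeds; "tau": joint torques, N m; "eef_pos": TCP position; "ee_rot": TCP orientation; "ft_force": force on the tool from outside, world axes, zero at the start; "ft_torque": the same for the moment, N m; "finger_gap": opening from 0.0 (shut) to 1.0 (fully open).
Only numpy, scipy, OpenCV 4.12 (cv2) and the standard library are available. Lean on these libraries where they do the work, as an engineer would, in place of code of your own. Each camera call takes 0.05 s, during which the arm holds its last target. There are 200 camera calls.

TASK

The wooden locating block is stuck between the two stiff brass jaws of the drilling jig. Take it by its stem and rock it over towards one jaw and then the other until it has pushed both jaws right back from its shoulders, then draw it out and finish holding it in the gripper, still and upright over the jig, its foot just clear of the jaws (about 1 to 5 cm above them). Let only the block move the jaws, not the gripper, and leave the cup, red screwdriver, sanding block and chisel where they are.

Things in the scene. Friction and masses are not known exactly. Their poses are not given: they have to be found in the camera images.
- jig: drilling jig screwed to the bench, cannot move: blue base plate 84 (x) x 150 (y) x 10 mm with aluminium pillars; nothing of it or its jaws is higher than 87 mm. Origin: centre of its underside, on the bench; z up, y along the line of the two jaws, so the block rocks about an axis parallel to jig x.
- block: loose wooden locating block, 0.15 to 0.31 kg, upright in the pocket. Origin: centre of its underside; z up along the stem, y along the jaw line as for the jig. Foot 34 x 12 mm (x by y); dark body 36 x 34 mm (x by y) from 4 to 60 mm, ending in square shoulders; pale stem 30 x 20 mm (x by y) from 60 to 139 mm with a red band near its top
- block_foot (a point): centre of the underside of the block's foot
- block_grip (a point): on the stem's axis, 120 mm above the block's underside: grip here, on the two faces that look along y (20 mm apart), to stay clear of the jaws. Leaning the block about its foot towards a jaw makes the stem push that jaw back: about 0.11 rad of real lean clears it, 0.17 rad reaches its stop
- jig_pocket (a point): centre of the floor of the jig's pocket, 10 mm above the bench, where the foot of the block stands. The pocket is 39 mm wide along y (walls 14 mm high), so the foot can shift up to 2.5 mm either way, and 39 mm along x (walls 36 mm high)
- jaw_left (a joint): how far the brass jaw on the jig's +y side is pushed back (m): 0 to 0.0015 at the start, 0.006 when its lip just clears the shoulder of the centred block, 0.0095 at its stop. A plate 40 mm wide (x), 10 mm thick, top 83.5 mm above the bench; slides stiffly (about 9 N) and stays where it is left
- jaw_right (a joint): the same for the brass jaw on the jig's -y side, growing as it is pushed back towards -y of the jig
- cup: blue plastic cup, 76 mm across, 92 mm high, standing near the jig; origin at the centre of its underside; leave alone
- driver: screwdriver with a red handle lying flat, 25 x 195 x 24 mm; origin under its middle; leave alone
- sanding: cork sanding block, 61 x 105 x 31 mm; origin at the centre of its underside; leave alone
- chisel: bench chisel with a wooden handle lying flat, 26 x 244 x 26 mm; origin under its middle; leave alone
- jaw_left_nose (a point): top edge of that jaw's lip, in the middle. At the start the lip stands 1 to 2.5 mm off the stem, reaches 4.5 to 6 mm over the shoulder, 3.5 mm above it, and stops a straight pull. The leaned block is still hooked by the jaw it leans on: push back both, then stand it upright and lift
- jaw_right_nose (a point): the same point of the other jaw
Not all that is in view belongs to the job. Of the things like the block, leave any that is purple; of the rest the larger one is meant.

How it is judged:
By the outcome, as a careful person would: the job done as asked, in the order asked, and still so for the second after the job is handed in, while the arm keeps its last pose, push and grip.
It also fails if it takes over 45 s, if anything falls off the work surface, if the arm or the gripper's body presses on something with over 40 N, if the wrist force passes 120 N, or if a joint passes its speed limit or range.

## Working session

There is one attempt and no reset: what is moved stays moved. The work goes in short steps, Python scripts to look and compute and a tool call to move; the robot and the scene stay as the last step left them, time stands still between calls to the robot, and variables do not carry over. Pictures are saved under pics/ and viewed, about 8 in all and at most 12, crops included, and the job is handed in when it is done.

Besides the shell and the picture viewer there is one more tool, called after "Emit:" as name([rows], argument=value, ...), one row to a line, values as JSON. carry_out: Moves the arm, as the interface text tells. Its arguments: {"type":"object","properties":{"motion":{"type":"array"}},"required":["motion"]}

```bash
mkdir -p pics
python3 - <<'E'
from bench import env, optics, nets
import cv2
s=env.read_state(); print(s['t'],s['eef_pos'],s['ee_rot'],s['ft_force'],env.grasp_offset)
for c in ("scene","side"):
    im=optics.read_camera(c); cv2.imwrite(f"pics/{c}0.png",im)
    for n in ("block","jig","jaw_left_nose","jaw_right_nose","block_grip","cup"):
        for r in nets.search_frame(n,c)[:3]: print(c,n,[round(v) for v in r['point']],round(r['score'],2))
E
```

```text
0.0 [ 6.49459113e+02 -6.24947372e-02  1.85342291e+02] [ 3.14145415e+00 -9.34832536e-05 -2.61849410e-03] [-0.26900021 -0.61026239  0.31540453] 18.700000000000003
scene block [342, 8, 52] 0.97
scene block [450, 23, 126] 0.96
scene block [450, 180, 73] 0.83
scene jig [436, -14, 48] 0.68
scene jaw_left_nose [447, 77, 83] 0.6
scene jaw_right_nose [444, -11, 79] 0.76
scene block_grip [449, 176, 72] 0.96
scene block_grip [449, 31, 127] 0.63
scene block_grip [338, 6, 56] 0.6
scene cup [674, -213, 58] 0.95
side block [338, 21, 42] 0.94
side block [443, 40, 113] 0.78
side block [451, 204, 69] 0.76
side jig [439, 70, 48] 0.75
side jaw_left_nose [465, 83, 84] 0.6
side jaw_left_nose [404, -346, 33] 0.51
side jaw_right_nose [433, -10, 83] 0.64
side block_grip [448, 42, 115] 0.92
side block_grip [451, 200, 68] 0.89
side block_grip [344, 28, 46] 0.69
```

View pics/scene0.png

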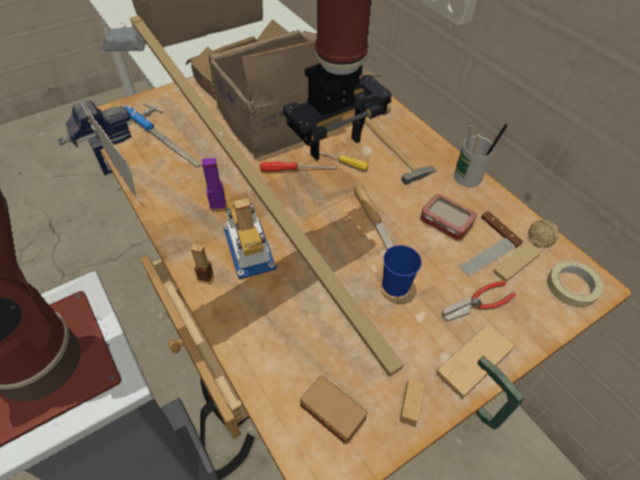

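View pics/side0.png

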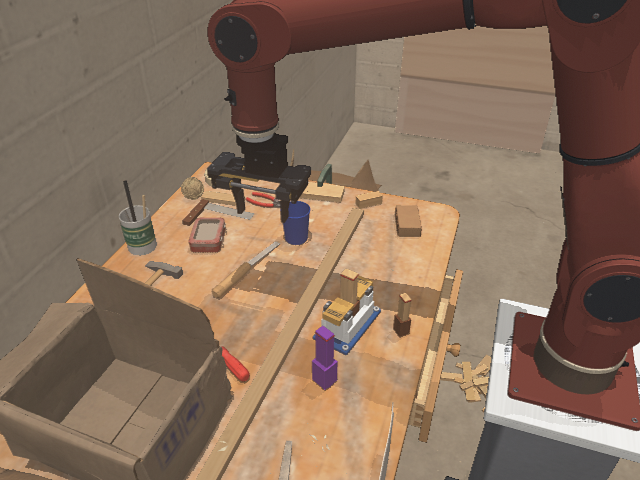

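The candidates, with scene pixels, are the block in the jig (242,215), a small loose look-alike (203,262) and a purple one (213,183). The one in the jig fits: it isn't purple, it's larger than the loose one, and it sits between the jaws. I'll confirm with an enlarged crop.

Run:
```python
import cv2,numpy as np
a=cv2.imread("pics/scene0.png")[180:290,180:290]; b=cv2.imread("pics/side0.png")[255:365,310:420]
cv2.imwrite("pics/crop0.png",np.hstack([cv2.resize(x,(400,400),interpolation=cv2.INTER_CUBIC) for x in(a,b)]))
```

```text
(no output)
```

View pics/crop0.png

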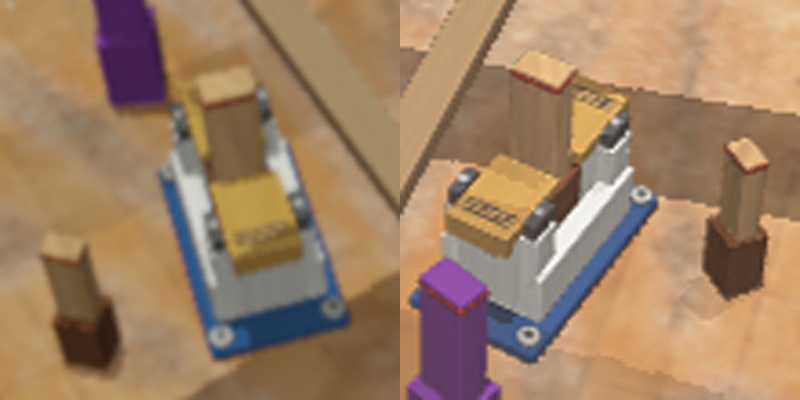

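The crop confirms it: the non-purple block with the red band stands between the brass jaws (scene about (242,203), side about (350,274)). Next I'll locate the stem top and the jig yaw.

```bash
cat > h.py <<'E'
from bench import env, optics, nets
import numpy as np, cv2
def ray(c,px,z,K=None):
    K=K or optics.get_calibration(c); R=np.array(K['R']);t=np.array(K['t'])
    d=R.T@np.array([(px[0]-K['cx'])/K['fx'],(px[1]-K['cy'])/K['fy'],1]); o=-R.T@t
    return (o+d*(z-o[2])/d[2])
def proj(c,X,K=None):
    K=K or optics.get_calibration(c); v=np.array(K['R'])@X+np.array(K['t'])
    return np.array([v[0]/v[2]*K['fx']+K['cx'],v[1]/v[2]*K['fy']+K['cy']])
E
python3 - <<'E'
from h import *
s=lambda u,v:(180+u/3.636-.4,180+v/3.636-.4)
d=lambda u,v:(310+(u-400)/3.636-.4,255+v/3.636-.4)
np.set_printoptions(precision=1,suppress=True)
for q in [(227,85)]: print('top scene',ray('scene',s(*q),149))
print('top side',ray('side',d(545,70),149))
for q in [(168,172),(222,336),(333,307)]: print('screw scene',ray('scene',s(*q),12))
for q in [(641,194),(529,336)]: print('screw side',ray('side',d(*q),12))
for q in [(217,356),(352,320)]: print('plate corner scene',ray('scene',s(*q),8))
for q in [(530,362),(657,200)]: print('plate corner side',ray('side',d(*q),8))
for q in [(197,75),(248,66),(256,92),(205,105)]: print('topc scene',ray('scene',s(*q),149))
for q in [(548,52),(577,67),(541,88),(512,68)]: print('topc side',ray('side',d(*q),149))
print(optics.get_calibration('wrist'))
E
```

```text
top scene [452.4  31.2 149. ]
top side [451.6  38.4 149. ]
screw scene [434.1 106.5  12. ]
screw scene [405.1 -21.7  12. ]
screw scene [469.4 -38.1  12. ]
screw side [405.2 -22.2  12. ]
screw side [436.8 106.4  12. ]
plate corner scene [397.1 -29.9   8. ]
plate corner scene [475.4 -49.6   8. ]
plate corner side [431.7 120.9   8. ]
plate corner side [395.6 -24.4   8. ]
topc scene [442.1  46.5 149. ]
topc scene [468.6  37.7 149. ]
topc scene [463.2  18.3 149. ]
topc scene [435.7  24.5 149. ]
topc side [454.3  23.5 149. ]
topc side [435.8  30.4 149. ]
topc side [449.5  53.1 149. ]
topc side [469.1  42.5 149. ]
{'fx': 369.54739797508057, 'fy': 369.54739797508057, 'cx': 318.76574835609625, 'cy': 234.7061624536302, 'R': array([[ 1. , -0. ,  0. ],
       [-0. , -1. ,  0.3],
       [ 0. , -0.3, -1. ]]), 't': array([-650.6,  -34.5,  390.8])}
```

Emit:
carry_out([
  [[-19.8,-3.45,0],-1.34,8.7],
  [[-19.8,-3.45,0],-1.34,8.7],
  [[-19.8,-3.45,0],-1.34,8.7],
  [[-19.8,-3.45,0],-1.34,8.7],
  [[-19.8,-3.45,0],-1.34,8.7],
  [[-19.8,-3.45,0],-1.34,8.7],
  [[-19.8,-3.45,0],-1.34,8.7],
  [[-19.8,-3.45,0],-1.34,8.7],
  [[-19.8,-3.45,0],-1.34,8.7],
  [[-19.8,-3.45,0],-1.34,8.7],
  [[-19.8,-3.45,0],-1.34,8.7],
  [[-19.8,-3.45,0],-1.34,8.7],
])

```text
t: 1.7
eef_pos: [452.0, 34.5, 186.4]
ee_rot: [2.458, 1.956, 0.0]
ft_force: [0.8, -0.6, -0.0]
finger_gap: 0.999
```

Run:
```python
from h import *
from scipy.spatial.transform import Rotation as Ro
np.set_printoptions(precision=3,suppress=True)
s=env.read_state(); print(s['t'],s['eef_pos'],Ro.from_rotvec(s['ee_rot']).as_matrix(),s['qpos'],s['ft_force'])
im=optics.read_camera('wrist'); cv2.imwrite('pics/w1.png',im)
K=optics.get_calibration('wrist'); np.save('K1.npy',K)
for z in (10,83.5,149): print(z,proj('wrist',np.array([452,34.5,z])))
```

```text
1.7 [451.979  34.491 186.429] [[ 0.225  0.974  0.   ]
 [ 0.974 -0.225  0.   ]
 [ 0.     0.    -1.   ]] [-0.13  -0.065 -0.043  1.915 -0.003  1.291  1.173] [ 0.76  -0.636 -0.024]
10 [319.386 203.73 ]
83.5 [319.461 221.107]
149 [319.565 244.925]
```

View pics/w1.png

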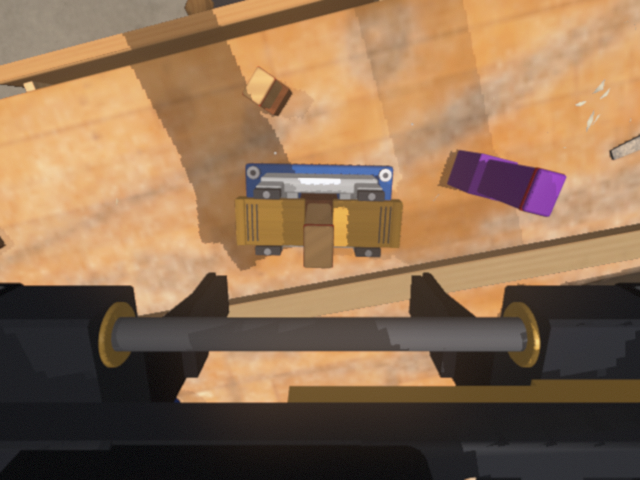

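Run:
```python
import cv2
a=cv2.imread("pics/w1.png")[150:280,230:410]; cv2.imwrite("pics/w1c.png",cv2.resize(a,None,fx=4.4,fy=4.4,interpolation=cv2.INTER_CUBIC))
```

```text
(no output)
```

View pics/w1c.png

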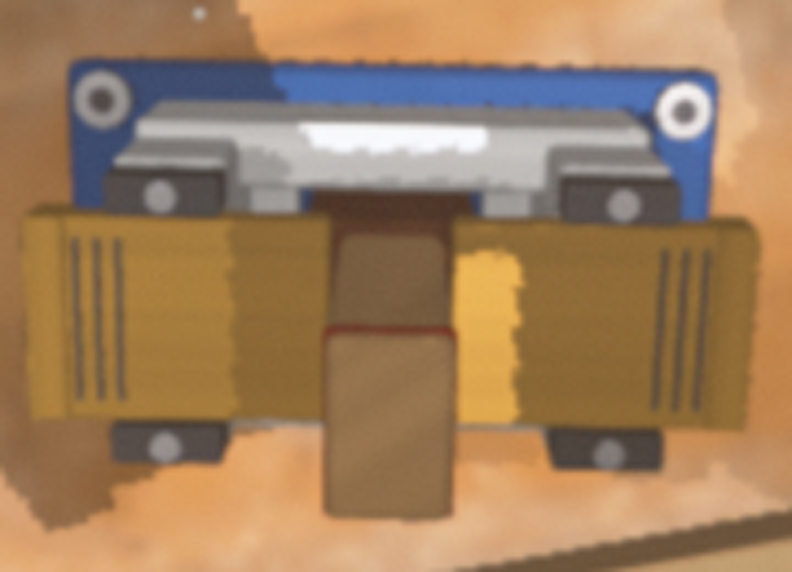

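The wrist view is well centred: the stem top centre is at about (318.4,246) against a predicted (319.6,244.9). The jig is turned about +0.018 rad relative to the tool. The tool cannot tilt, so I'll close the fingers loosely around the stem and rock it by shifting sideways.

Emit:
carry_out([
  [[-0.05,0.03,2.5],0.015,8.7],
  [[-0.05,0.03,5],0.015,8.7],
  [[-0.05,0.03,7.5],0.015,6],
  [[-0.05,0.03,7.5],0.015,2.8],
  [[-0.05,0.03,7.5],0.015,2.8],
  [[-0.05,0.03,7.5],0.015,2.8],
  [[-0.05,0.03,7.5],0.015,2.8],
])

```text
t: 2.33
eef_pos: [453.3, 34.1, 113.0]
ee_rot: [2.477, 1.93, 0.003]
ft_force: [-0.3, -0.0, 0.2]
finger_gap: 0.705
```

Emit:
carry_out([
  [[0,0,0],0,2.8],
  [[0,0,0],0,2.8],
  [[0,0,0],0,2.8],
  [[0,0,0],0,2.8],
  [[0,0,0],0,2.8],
  [[0,0,0],0,2.8],
  [[0,0,0],0,2.8],
])

```text
t: 2.92
eef_pos: [452.1, 33.9, 111.3]
ee_rot: [-2.477, -1.932, 0.0]
ft_force: [0.5, -0.5, 0.1]
finger_gap: 0.33
```

Emit:
carry_out([
  [[0.3,0,0],0,2.8],
  [[0.6,0,0],0,2.8],
  [[0.9,0,0],0,2.8],
  [[1.1,0,0],0,2.8],
  [[1.3,0,0],0,2.8],
])

```text
t: 3.33
eef_pos: [455.3, 46.1, 111.4]
ee_rot: [2.477, 1.932, -0.001]
ft_force: [-2.1, -5.2, 4.4]
finger_gap: 0.323
```

Emit:
carry_out([
  [[0.2,0,0],0,2.8],
  [[0.4,0,0],0,2.8],
  [[0.6,0,0],0,2.8],
  [[0.7,0,0],0,2.8],
])

```text
t: 3.67
eef_pos: [457.0, 52.5, 111.4]
ee_rot: [2.477, 1.931, -0.002]
ft_force: [-1.9, -4.6, 4.4]
finger_gap: 0.324
```

Run:
```python
from h import *
s=env.read_state(); print(s['t'],s['eef_pos'],s['ft_force'])
im=optics.read_camera('wrist'); cv2.imwrite('pics/w2.png',im)
a=im[100:330,190:450]; cv2.imwrite("pics/w2c.png",cv2.resize(a,None,fx=2.6,fy=2.6,interpolation=cv2.INTER_CUBIC))
```

```text
3.6667 [457.02877099  52.50620049 111.41247527] [-1.91264551 -4.61285791  4.40919671]
```

View pics/w2c.png

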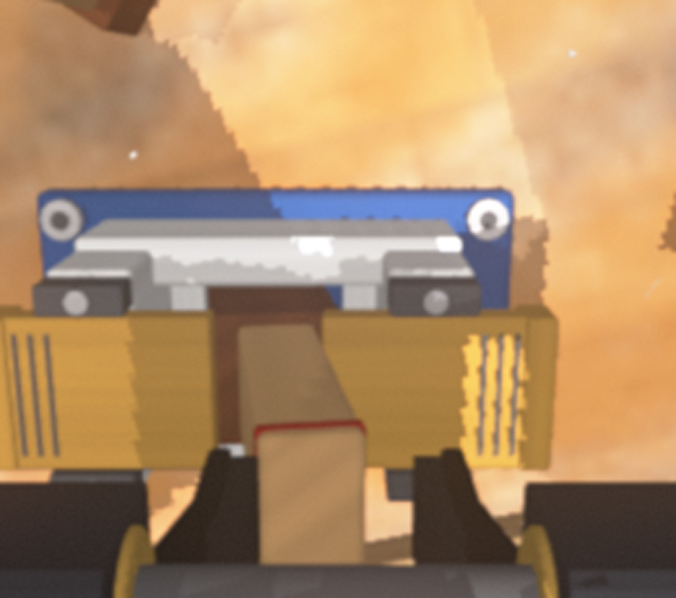

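The block leans towards +y and is pushing the left jaw back. The block's stem contacts the left finger at about (255,460), and the gripper is clear of the jaws. I'll continue to the stop.

Emit:
carry_out([
  [[0.1,0,0],0,2.8],
  [[0.2,0,0],0,2.8],
])

```text
t: 3.88
eef_pos: [457.5, 54.2, 111.4]
ee_rot: [2.477, 1.931, -0.002]
ft_force: [-0.9, -4.9, 3.3]
finger_gap: 0.322
```

Emit:
carry_out([
  [[0.1,0,0],0,2.8],
  [[0.1,0,0],0,2.8],
])

```text
t: 4.05
eef_pos: [457.8, 55.4, 111.4]
ee_rot: [2.477, 1.931, -0.001]
ft_force: [-2.5, -5.3, 3.7]
finger_gap: 0.326
```

Emit:
carry_out([
  [[0.1,0,0],0,2.8],
  [[0.1,0,0],0,2.8],
])

```text
t: 4.22
eef_pos: [458.0, 56.3, 111.5]
ee_rot: [2.477, 1.931, -0.001]
ft_force: [-2.1, -5.8, 4.4]
finger_gap: 0.316
```

Emit:
carry_out([
  [[0.1,0,0],0,2.8],
  [[0.1,0,0],0,2.8],
])

```text
t: 4.38
eef_pos: [458.3, 57.3, 111.5]
ee_rot: [2.477, 1.931, -0.001]
ft_force: [-1.7, -5.4, 4.3]
finger_gap: 0.322
```

Emit:
carry_out([
  [[0.1,0,0],0,2.8],
  [[0.1,0,0],0,2.8],
])

```text
t: 4.55
eef_pos: [458.6, 58.3, 111.5]
ee_rot: [2.477, 1.931, -0.001]
ft_force: [-2.0, -5.0, 4.5]
finger_gap: 0.321
```

Run:
```python
from h import *
im=optics.read_camera('wrist'); np.save('K3.npy',optics.get_calibration('wrist'))
a=im[140:300,180:440]; cv2.imwrite("pics/w3c.png",cv2.resize(a,None,fx=3,fy=3,interpolation=cv2.INTER_CUBIC))
```

```text
(no output)
```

View pics/w3c.png

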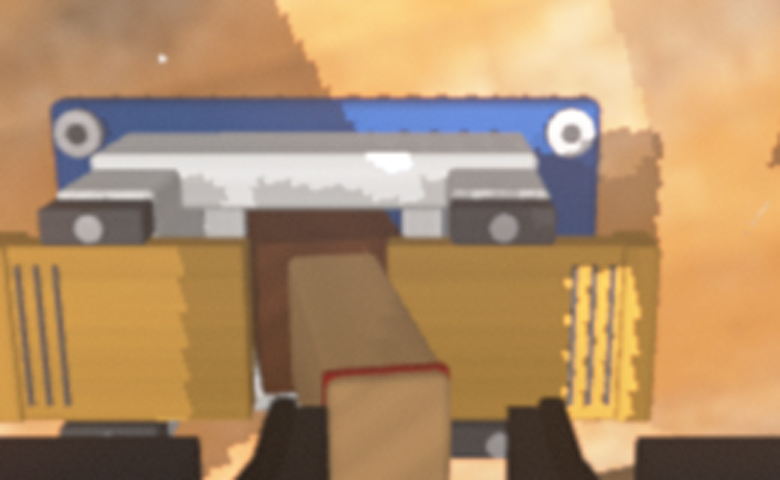

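```bash
cat >> h.py <<'E'
J=lambda X: ((X[0]-452.5)*np.sin(.243)+(X[1]-34.2)*np.cos(.243))
def meas(Kf,f,o,pts):
    K=np.load(Kf,allow_pickle=True).item()
    for n,u,v,z in pts: print(n,round(J(ray('wrist',(o[0]+u/f,o[1]+v/f),z,K)),1))
E
python3 - <<'E'
from h import *
meas('K1.npy',4.4,(230,150),[('scrR',102,100,12),('scrL',683,112,12),('noseR',328,212,83.5),('noseL',453,220,83.5),('guideR',160,198,80),('guideL',624,206,80)])
print()
meas('K3.npy',3,(180,140),[('scrR',77,133,12),('scrL',571,133,12),('noseR',248,240,83.5),('noseL',387,240,83.5),('guideR',88,228,80),('guideL',503,228,80)])
E
```

```text
scrR -66.6
scrL 66.0
noseR -12.4
noseL 11.1
guideR -44.4
guideL 43.7

scrR -67.3
scrL 65.9
noseR -11.2
noseL 18.1
guideR -45.8
guideL 42.8
```

The left jaw nose went from 11.4 to 18.8 mm; its stop is at about 20.5. I'll push on.

Emit:
carry_out([
  [[0.1,0,0],0,2.8],
  [[0.15,0,0],0,2.8],
  [[0.15,0,0],0,2.8],
])

```text
t: 4.85
eef_pos: [459.0, 59.7, 111.6]
ee_rot: [2.477, 1.931, -0.001]
ft_force: [-2.1, -5.4, 4.4]
finger_gap: 0.32
```

Emit:
carry_out([
  [[0.1,0,0],0,2.8],
  [[0.1,0,0],0,2.8],
])

```text
t: 5.02
eef_pos: [459.2, 60.7, 111.6]
ee_rot: [2.477, 1.931, -0.001]
ft_force: [-1.2, -4.0, 4.8]
finger_gap: 0.321
```

Emit:
carry_out([
  [[0.1,0,0],0,2.8],
  [[0.1,0,0],0,2.8],
])

```text
t: 5.18
eef_pos: [459.5, 61.7, 111.6]
ee_rot: [2.477, 1.931, -0.001]
ft_force: [-1.2, -5.5, 5.1]
finger_gap: 0.318
```

```bash
cat >> h.py <<'E'
def noses(v=222):
    K=optics.get_calibration('wrist'); im=optics.read_camera('wrist').astype(int)
    rel=im[v-1:v+2].mean(0); s=rel[:,2]-rel[:,0]; d=np.diff(s)
    return im,K,s
E
python3 - <<'E'
from h import *
np.set_printoptions(linewidth=200)
im,K,s=noses(); cv2.imwrite('pics/w4.png',im); np.save('K4.npy',K)
print(s[225:330].astype(int))
old=cv2.imread('pics/w2.png').astype(int)[221:224].mean(0); print((old[:,2]-old[:,0])[225:330].astype(int))
g=cv2.cvtColor(im[170:200].astype('uint8'),cv2.COLOR_BGR2GRAY); c=cv2.HoughCircles(cv2.GaussianBlur(g,(3,3),0),cv2.HOUGH_GRADIENT,1,60,param1=120,param2=12,minRadius=5,maxRadius=11); print(c)
E
```

```text
[109 109 108 108 107 108 108 108 107 108 107 107 107 106 105  98  93  92  92  92  92  92  91  92  92  92  91  91  91  86  75  64  54  44  39  38  40  44  49  49  50  51  52  52  53  52  53  53  52
  52  51  50  49  49  50  50  49  50  49  50  51  51  52  53  54  55  55  55  54  55  53  53  52  52  50  49  49  48  48  47  54  73  86  90  90  91  91  90  91  91  90  92  91  92  91  91  91  91
  91  89  84  81  81  81  82]
[84 84 83 84 83 83 83 83 83 82 83 86 91 97 94 92 90 91 90 90 90 89 90 90 90 89 90 90 88 89 89 88 87 89 89 90 88 88 88 87 87 88 89 88 83 74 64 56 53 52 52 53 53 53 54 53 51 52 50 50 50 50 49 50 49 50
 50 50 50 51 52 52 52 54 55 55 55 55 55 53 53 53 51 51 52 53 51 50 59 76 85 87 87 88 88 87 87 87 87 88 88 88 88 88 88]
[[[365.5  13.5   8.2]
  [200.5  13.5   6.9]
  [601.5  20.5   6.6]]][ WARN:0@1.248] global loadsave.cpp:1063 imwrite_ Unsupported depth image for selected encoder is fallbacked to CV_8U.
```

Emit:
carry_out([
  [[0.1,0,0],0,2.8],
  [[0.1,0,0],0,2.8],
])

```text
t: 5.4
eef_pos: [459.7, 62.4, 111.6]
ee_rot: [2.477, 1.931, -0.002]
ft_force: [-2.2, -6.7, 5.1]
finger_gap: 0.325
```

Emit:
carry_out([
  [[0.1,0,0],0,2.8],
  [[0.1,0,0],0,2.8],
])

```text
t: 5.57
eef_pos: [459.7, 62.5, 111.5]
ee_rot: [2.477, 1.93, -0.003]
ft_force: [-3.5, -8.2, 6.8]
finger_gap: 0.323
```

Emit:
carry_out([
  [[0.05,0,0],0,2.8],
  [[0.05,0,0],0,2.8],
])

```text
t: 5.73
eef_pos: [459.8, 62.7, 111.5]
ee_rot: [2.477, 1.929, -0.004]
ft_force: [-3.0, -9.6, 7.0]
finger_gap: 0.321
```

The force rose and the motion stalled, so the left jaw is at its stop. Now rocking towards −y.

Emit:
carry_out([
  [[-0.5,0,0],0,2.8],
  [[-1.0,0,0],0,2.8],
  [[-1.5,0,0],0,2.8],
  [[-2.0,0,0],0,2.8],
  [[-2.5,0,0],0,2.8],
  [[-3.0,0,0],0,2.8],
  [[-3.4,0,0],0,2.8],
  [[-3.8,0,0],0,2.8],
  [[-4.2,0,0],0,2.8],
  [[-4.5,0,0],0,2.8],
  [[-4.8,0,0],0,2.8],
  [[-5.0,0,0],0,2.8],
])

```text
t: 6.73
eef_pos: [449.5, 17.6, 113.1]
ee_rot: [2.476, 1.932, 0.007]
ft_force: [0.3, 5.5, 10.8]
finger_gap: 0.324
```

Emit:
carry_out([
  [[-0.2,0,0],0,2.8],
  [[-0.4,0,0],0,2.8],
  [[-0.6,0,0],0,2.8],
  [[-0.7,0,0],0,2.8],
])

```text
t: 7.07
eef_pos: [447.9, 11.2, 113.2]
ee_rot: [2.476, 1.933, 0.008]
ft_force: [-0.2, 6.0, 10.9]
finger_gap: 0.323
```

Run:
```python
from h import *
np.set_printoptions(linewidth=200)
im,K,s=noses(); im=im.astype('uint8'); np.save('K5.npy',K)
a=im[140:300,190:450]; cv2.imwrite("pics/w5c.png",cv2.resize(a,None,fx=3,fy=3,interpolation=cv2.INTER_CUBIC))
```

```text
(no output)
```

View pics/w5c.png

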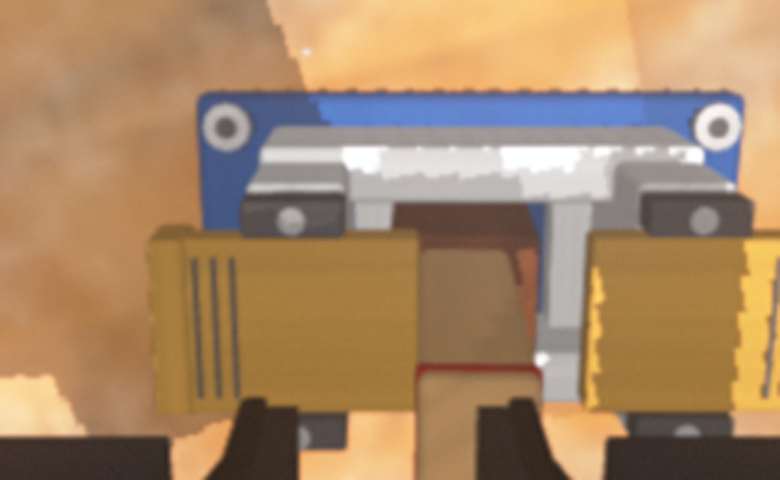

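In this picture the right finger (478–545, about 430) overlaps the stem (417–541), and the upward force is about 11 N. I'll check from the side before going on.

Run:
```python
from h import *
a=optics.read_camera('side')[225:345,300:400]; b=optics.read_camera('scene')[130:250,180:280]
cv2.imwrite("pics/s6.png",np.hstack([cv2.resize(x,(400,480),interpolation=cv2.INTER_CUBIC) for x in(a,b)]))
s=env.read_state(); print(s['t'],s['eef_pos'],s['ft_force'],s['ft_torque'],s['finger_gap'])
```

```text
7.2167 [447.86557036  11.11086336 113.165952  ] [-0.09794528  5.42766179 13.1612151 ] [1.40975721e+00 2.25914624e-02 7.30297642e-04] 0.32161415364593615
```

View pics/s6.png

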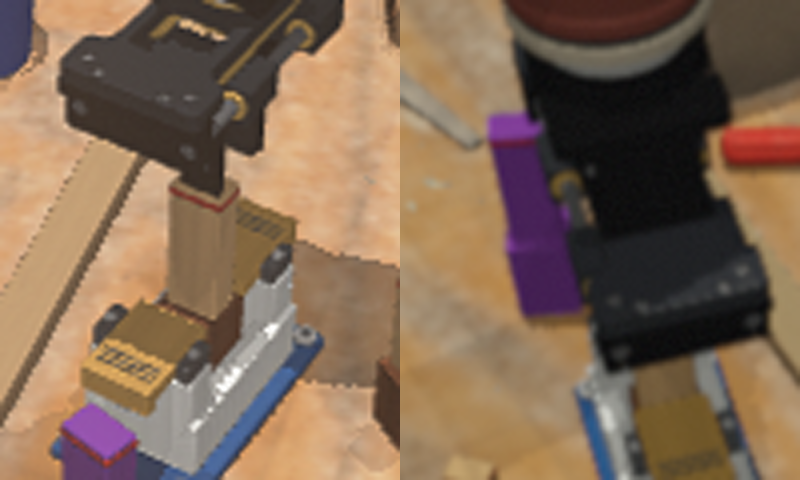

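Run:
```python
from h import *
u=np.array([.2405,.9706,0]); T=np.array([447.9,11.1,113.2])
for n,X in [('tip+',T+14*u),('tip-',T-14*u),('tip+36up',T+14*u+[0,0,36])]:
    p=proj('side',X); print(n,p,(p-[300,225])*4)
for f in (-1,0,1): 
  p=proj('side',np.array([452.3,34.4,149])+10*f*u); print('top',f,(p-[300,225])*4)
K=np.load('K5.npy',allow_pickle=True).item()
for n,X in [('tip+',T+14*u),('tip-',T-14*u)]: print((proj('wrist',X,K)-[190,140])*3)
print(ray('wrist',(190+479/3,140+370/3),149,K), J(ray('wrist',(190+479/3,140+370/3),149,K)),J(T))
```

```text
tip+ [351.05284828 282.879332  ] [204.21139312 231.51732801]
tip- [357.87236081 275.1863668 ] [231.48944323 200.7454672 ]
tip+36up [351.59468465 269.52038919] [206.37873858 178.08155675]
top -1 [209.00328109 178.96564463]
top 0 [198.87272343 190.11380827]
top 1 [188.6211467  201.39514724]
[461.74126164 374.48005491]
[315.40094334 374.9489495 ]
[437.15668733  28.21438676 149.        ] -9.501598766207147 -23.528165086343325
```

Run:
```python
from h import *
np.set_printoptions(precision=1,suppress=True)
for z in (186,204,222,256):
    print(z,[proj(c,np.array([650+s*50,0,z])) for c in('side','scene') for s in(-1,1)])
for c,b in(('side',(205,150,315,250)),('scene',(280,70,395,170))):
    im=cv2.imread(f'pics/{c}0.png')[b[1]:b[3],b[0]:b[2]]
    cv2.imwrite(f'pics/g_{c}.png',cv2.resize(im,(400,400),interpolation=cv2.INTER_CUBIC)); print(c,b)
cv2.imwrite('pics/g.png',np.hstack([cv2.imread('pics/g_side.png'),cv2.imread('pics/g_scene.png')]))
```

```text
186 [array([286.1, 233.5]), array([241.9, 224.3]), array([313.8, 170.8]), array([354.8, 152.9])]
204 [array([285.8, 226.4]), array([241.2, 217.4]), array([313.9, 164. ]), array([355.5, 146.1])]
222 [array([285.4, 219.3]), array([240.4, 210.3]), array([314., 157.]), array([356.2, 139.1])]
256 [array([284.6, 205.4]), array([238.8, 196.5]), array([314.2, 143.2]), array([357.6, 125.2])]
side (205, 150, 315, 250)
scene (280, 70, 395, 170)
```

View pics/g.png

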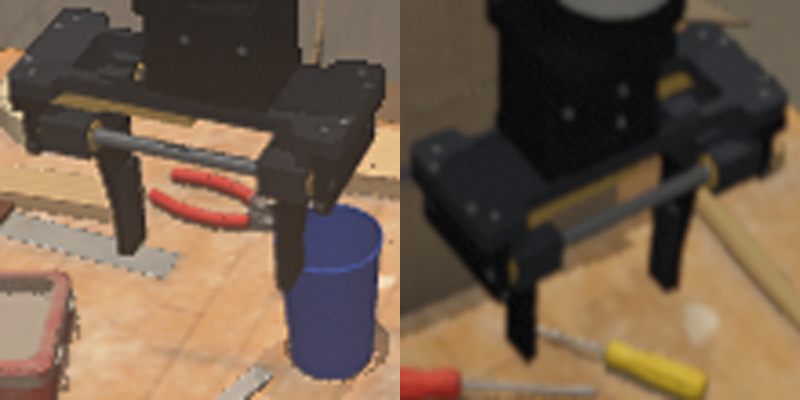

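The side and scene pixels show that the fingertips end about 29 mm above the reported TCP, so the +y finger rode up onto the stem top on the way back. I'll lift clear, re-centre, open, and re-grip lower.

Emit:
carry_out([
  [[0,0,-2],0,2.8],
  [[0,0,-4],0,2.8],
  [[0.5,0,-5],0,5],
  [[2.35,0,-5],0,7],
  [[2.35,0,-5],0,7],
  [[2.35,0,-5],0,7],
  [[2.35,0,-5],0,7],
  [[2.35,0,-5],0,7],
])

```text
t: 7.88
eef_pos: [451.4, 31.9, 160.8]
ee_rot: [-2.477, -1.931, 0.001]
ft_force: [0.1, -0.3, -0.2]
finger_gap: 0.69
```

Run:
```python
from h import *
s=env.read_state(); print(s['t'],s['eef_pos'],s['ft_force'],s['finger_gap'])
im=optics.read_camera('wrist'); K=optics.get_calibration('wrist'); np.save('K6.npy',K)
sd=optics.read_camera('side')[225:345,300:400]
a=cv2.resize(im[140:300,210:430],None,fx=2.2,fy=2.2,interpolation=cv2.INTER_CUBIC); b=cv2.resize(sd,(293,352),interpolation=cv2.INTER_CUBIC); print(a.shape)
cv2.imwrite("pics/w6.png",np.hstack([a,b])); cv2.imwrite('pics/w6full.png',im)
for z in (83.5,149): print(z,(proj('wrist',np.array([452.3,34.4,z]),K)-[210,140])*2.2)
```

```text
7.8833 [451.40041551  31.90194197 160.75733552] [ 0.09991996 -0.25218749 -0.16207687] 0.6903367451579664
(352, 484, 3)
83.5 [248.48667573 196.85694145]
149 [250.77708091 259.96046755]
```

View pics/w6.png

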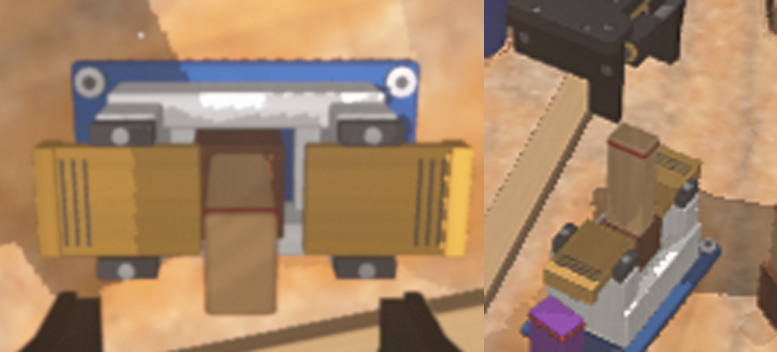

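The block is standing upright, about 2.6 mm towards −y. The left jaw is fully back (nose at about 303) and the right one hasn't moved (about 200). I'll go down lower this time.

Emit:
carry_out([
  [[0,0,3],0,6],
  [[0,0,5.5],0,5],
  [[0,0,7.1],0,2.8],
  [[0,0,7.1],0,2.8],
  [[0,0,7.1],0,2.8],
  [[0,0,7.1],0,2.8],
  [[0,0,7.1],0,2.8],
  [[0,0,7.1],0,2.8],
  [[0,0,7.1],0,2.8],
  [[0,0,7.1],0,2.8],
])

```text
t: 8.82
eef_pos: [452.1, 32.5, 90.8]
ee_rot: [2.477, 1.932, 0.001]
ft_force: [0.1, 0.1, -0.1]
finger_gap: 0.328
```

Emit:
carry_out([
  [[-0.3,0,0],0,2.8],
  [[-0.6,0,0],0,2.8],
  [[-0.9,0,0],0,2.8],
  [[-1.1,0,0],0,2.8],
  [[-1.3,0,0],0,2.8],
])

```text
t: 9.23
eef_pos: [448.9, 20.2, 90.6]
ee_rot: [-2.477, -1.932, -0.002]
ft_force: [0.4, 3.5, 3.0]
finger_gap: 0.32
```

Emit:
carry_out([
  [[-0.2,0,0],0,2.8],
  [[-0.4,0,0],0,2.8],
  [[-0.6,0,0],0,2.8],
  [[-0.7,0,0],0,2.8],
])

```text
t: 9.57
eef_pos: [447.7, 14.1, 90.9]
ee_rot: [-2.476, -1.933, -0.004]
ft_force: [0.5, 6.9, 5.5]
finger_gap: 0.323
```

Emit:
carry_out([
  [[-0.1,0,0],0,2.8],
  [[-0.2,0,0],0,2.8],
])

```text
t: 9.73
eef_pos: [447.3, 12.4, 91.0]
ee_rot: [-2.476, -1.933, -0.004]
ft_force: [0.8, 7.0, 5.3]
finger_gap: 0.322
```

Emit:
carry_out([
  [[-0.1,0,0],0,2.8],
  [[-0.2,0,0],0,2.8],
])

```text
t: 9.9
eef_pos: [446.9, 10.5, 91.1]
ee_rot: [-2.476, -1.934, -0.004]
ft_force: [1.0, 7.1, 6.6]
finger_gap: 0.324
```

Emit:
carry_out([
  [[-0.1,0,0],0,2.8],
  [[-0.2,0,0],0,2.8],
])

```text
t: 10.07
eef_pos: [446.7, 9.6, 91.2]
ee_rot: [-2.475, -1.934, -0.006]
ft_force: [2.6, 13.6, 5.5]
finger_gap: 0.323
```

Emit:
carry_out([
  [[-0.1,0,0],0,2.8],
  [[-0.2,0,0],0,2.8],
])

```text
t: 10.23
eef_pos: [446.6, 9.2, 91.3]
ee_rot: [-2.473, -1.934, -0.009]
ft_force: [3.9, 19.1, 3.1]
finger_gap: 0.324
```

Emit:
carry_out([
  [[-0.1,0,0],0,2.8],
  [[-0.1,0,0],0,2.8],
])

```text
t: 10.4
eef_pos: [446.6, 9.1, 91.3]
ee_rot: [-2.472, -1.935, -0.01]
ft_force: [3.8, 18.7, 2.4]
finger_gap: 0.326
```

Emit:
carry_out([
  [[-0.1,0,0],0,2.8],
  [[-0.1,0,0],0,2.8],
])

```text
t: 10.57
eef_pos: [446.5, 8.9, 91.3]
ee_rot: [-2.472, -1.935, -0.011]
ft_force: [5.1, 22.2, 1.1]
finger_gap: 0.324
```

Stalled at 22 N, so the right jaw is at its stop. Back to upright, then check the jaw gap numerically before gripping.

Emit:
carry_out([
  [[0.6,0,0],0,2.8],
  [[1.2,0,0],0,2.8],
  [[1.8,0,0],0,2.8],
  [[2.4,0,0],0,2.8],
  [[2.9,0,0],0,2.8],
  [[3.2,0,0],0,2.8],
  [[3.2,0,0],0,2.8],
])

```text
t: 11.15
eef_pos: [452.3, 35.0, 90.1]
ee_rot: [-2.476, -1.933, 0.0]
ft_force: [-0.7, 0.2, 1.2]
finger_gap: 0.326
```

Emit:
carry_out([
  [[0,0,0],0,1.5],
  [[0,0,0],0,1.5],
  [[0,0,0],0,1.5],
  [[0,0,0],0,1.5],
  [[0,0,0],0,1.5],
])

```text
t: 11.57
eef_pos: [452.2, 34.2, 90.2]
ee_rot: [-2.477, -1.932, 0.0]
ft_force: [-0.5, -0.7, -0.3]
finger_gap: 0.227
```

Run:
```python
from h import *
np.set_printoptions(linewidth=200)
s=env.read_state(); print(s['eef_pos'],s['ft_force'],s['finger_gap'])
im,K,_=noses(); im=im.astype('uint8'); cv2.imwrite('pics/w7.png',im)
u=np.array([.2405,.9706,0]); xh=np.array([.9706,-.2405,0]); c=np.array([452.5,34.2,83.5])
for k in(-20,): 
  for q in (-20.5,-11,0,11,20.5): print(q,proj('wrist',c+q*u+k*xh,K).round(1))
v=int(proj('wrist',c-16*xh,K)[1]); print('row',v)
for w in(v-2,v,v+3):
  r=im[w].astype(int); print(list((r[240:400,2]-r[240:400,0])))
```

```text
[452.21050759  34.24528448  90.21910504] [-0.54821257 -0.72425986 -0.28670178] 0.22727813807334787
-20.5 [284.1 228.8]
-11 [300.6 228.7]
0 [319.6 228.6]
11 [338.7 228.6]
20.5 [355.2 228.5]
row 235
[np.int64(101), np.int64(100), np.int64(100), np.int64(101), np.int64(100), np.int64(99), np.int64(100), np.int64(100), np.int64(99), np.int64(101), np.int64(100), np.int64(101), np.int64(100), np.int64(100), np.int64(100), np.int64(100), np.int64(100), np.int64(99), np.int64(100), np.int64(99), np.int64(100), np.int64(98), np.int64(99), np.int64(99), np.int64(98), np.int64(99), np.int64(98), np.int64(99), np.int64(99), np.int64(99), np.int64(98), np.int64(98), np.int64(99), np.int64(98), np.int64(98), np.int64(97), np.int64(98), np.int64(98), np.int64(98), np.int64(97), np.int64(98), np.int64(94), np.int64(85), np.int64(63), np.int64(33), np.int64(12), np.int64(7), np.int64(5), np.int64(5), np.int64(5), np.int64(5), np.int64(-8), np.int64(-25), np.int64(-2), np.int64(37), np.int64(51), np.int64(53), np.int64(53), np.int64(51), np.int64(51), np.int64(52), np.int64(50), np.int64(51), np.int6
[... 5200 characters left out ...]
8), np.int64(22), np.int64(45), np.int64(75), np.int64(87), np.int64(93), np.int64(96), np.int64(95), np.int64(95), np.int64(96), np.int64(97), np.int64(96), np.int64(96), np.int64(96), np.int64(95), np.int64(96), np.int64(96), np.int64(95), np.int64(97), np.int64(95), np.int64(95), np.int64(107), np.int64(139), np.int64(146), np.int64(145), np.int64(130), np.int64(100), np.int64(95), np.int64(97), np.int64(108), np.int64(114), np.int64(114), np.int64(121), np.int64(139), np.int64(145), np.int64(146), np.int64(145), np.int64(146), np.int64(147), np.int64(132), np.int64(103), np.int64(96), np.int64(101), np.int64(110), np.int64(115), np.int64(115), np.int64(124), np.int64(140), np.int64(143)]
```

Both jaw noses are within about 1 mm of their stops (−20.9 and +19.5 mm), the stem is gripped at 19.8 mm, and gaps show on both sides of the shoulders. Lifting gently.

Emit:
carry_out([
  [[0,0,0],0,1.5],
  [[0,0,-0.3],0,1.5],
  [[0,0,-0.6],0,1.5],
  [[0,0,-1.0],0,1.5],
])

```text
t: 11.95
eef_pos: [451.9, 34.4, 100.3]
ee_rot: [-2.477, -1.932, 0.001]
ft_force: [0.1, -0.6, -3.1]
finger_gap: 0.228
```

Emit:
carry_out([
  [[0,0,-0.8],0,1.5],
  [[0,0,-1.8],0,1.5],
  [[0,0,-2.8],0,1.5],
])

```text
t: 12.2
eef_pos: [452.3, 34.4, 129.4]
ee_rot: [2.477, 1.932, 0.0]
ft_force: [0.4, 0.7, -2.8]
finger_gap: 0.233
```

Emit:
carry_out([
  [[0,0,-1.2],0,1.5],
  [[0,0,-2.6],0,1.5],
  [[0,0,-4.0],0,1.5],
  [[0,0,-5.2],0,1.5],
  [[0,0,-6.0],0,1.5],
  [[0,0,-6.4],0,1.5],
  [[0,0,-6.4],0,1.5],
  [[0,0,-6.4],0,1.5],
  [[0,0,-6.4],0,1.5],
])

```text
t: 12.95
eef_pos: [451.9, 34.4, 191.6]
ee_rot: [-2.477, -1.932, 0.001]
ft_force: [-0.4, 0.9, -2.7]
finger_gap: 0.23
```

Run:
```python
from h import *
s=env.read_state(); print(s['t'],s['eef_pos'],s['ft_force'],s['finger_gap'],abs(s['joint_vel']).max())
sd=optics.read_camera('side')[190:340,290:410]; sc=optics.read_camera('scene')[120:270,180:300]
cv2.imwrite("pics/end.png",np.hstack([cv2.resize(x,(400,500),interpolation=cv2.INTER_CUBIC) for x in(sd,sc)]))
u=np.array([.2405,.9706,0]); xh=np.array([.9706,-.2405,0]); c=np.array([452.3,34.4,112])
for n,X in(('foot',c),('body4 +y-x',c+17*u-18*xh+[0,0,4]),('shoulder +y-x',c+17*u-18*xh+[0,0,60])): print(n,((proj('side',X)-[290,190])*3.333).round())
```

```text
12.95 [451.86104195  34.36146004 191.60897452] [-0.41177975  0.91667634 -2.67105299] 0.23009908999285725 0.0029229918107246695
foot [197. 321.]
body4 +y-x [209. 343.]
shoulder +y-x [212. 273.]
```

View pics/end.png

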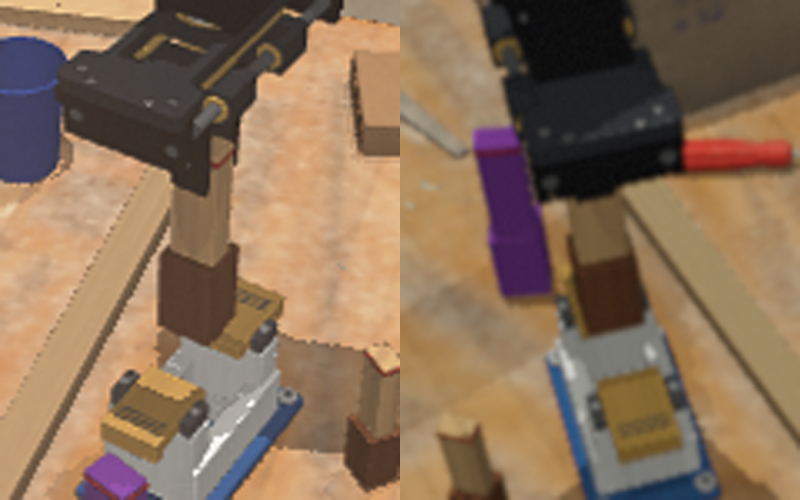

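The block is held upright above the jig. Its body corner shows at about (205,340), where I'd predicted (209,343) for the foot at z ≈ 112, and both jaws are spread. Handing in.

```bash
python3 -c "
from bench import env
print(env.finish_job())"
```

```text
the job is handed in; nothing more can be done
None
```

The block is out of the jig and was handed in at 12.95 s. It is held upright and still over the jig, with its foot at about z = 112 mm, roughly 28 mm above the jaws.

**What I did:** The tool cannot tilt, so I rocked the block by shifting the fingers sideways while they were loosely closed (28 mm) round the stem. I pushed towards +y and then −y until each jaw stalled, at about 10 N and 22 N. I then stood the block upright, gripped it firmly and lifted it straight up.

**Last checks:**
- **Jaws:** the noses measured +19.5 and −20.9 mm from the jig centre, with the stops at about ±20.5. Both are well past the point where they clear the shoulders.
- **Lift:** the wrist carried only the block's weight, about 2.7 N, with no snagging.
- **Grip:** the fingers hold at 20 mm and the arm is still.
- **Side view:** the block's corners are within about 4 enlarged pixels (just over 1 pixel in the camera image) of where they should be.

**What went wrong or disagreed:**
- **Fingertip height:** the fingertips are about 29 mm above the reported TCP. On the first swing back, one finger rode onto the stem's top and pressed on it with about 11–13 N. I lifted off, found the block still upright, and gripped again lower.
- **Grip height:** because of that, the final grip is nearer 138 mm above the bench than the suggested 130 mm.
- **Other objects:** the gripper was not seen touching the jaws, and I moved nothing else on purpose. I did not measure the cup, screwdriver, sanding block or chisel again at the end.

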